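# Turn the tasting carousel so the cheese wheel faces the customers

### The arm

A 6-joint arm with a two-finger parallel gripper is mounted at the origin on the work surface. World frame = base frame: x ahead of the robot, y to its left, z up, the work surface at z = 0. Lengths are in m, angles in rad, forces in N, time in s.
With the tool pointing down it reaches from about 0.275 to 1 m from the base axis. Payload 8.4 kg.
Tool frame: the origin (TCP) lies on the centre line of the jaws, within the pads' length; the fingertips stand 19 mm ahead of it and the grasp point (between the pads) is the TCP; z points along the fingers, y is the line along which they close (so a half turn about z gives the same grasp; the last joint's range is limited). The gripper opens to 85 mm and grips with 20 to 120 N. Pads are 22 mm wide; open, the fingers measure 114 mm over their backs; the gripper's body (76 mm by 85 mm) begins 54 mm behind the grasp point. The pads swing forward as they close: fully open they stand 13 mm farther back than shut.
Start: joints at [1.269, 0.353, 1.633, -0, 1.155, -0.002], TCP at [0.185, 0.597, 0.25] pointing down, gripper open.
Joint ranges: [-2.63, 2.63], [-0.92, 2.1], [0.06, 2.66], [-1.3, 4.44], [0, 2.69], [-3.02, 3.02]. Speed limits (rad/s): [2.22, 2.22, 2.79, 3.14, 3.14, 3.14].

### API

Orientations are given as a rotation vector (axis times angle).
In Python, from station import manip gives the robot as it stands.
- The arm moves only by the shell command python3 -m jog 'ROWS' [OPENING]. ROWS is JSON, a list that holds one entry, the list of rows, each a list of 4 numbers: the shift along the tool's x, y, z in mm, then the turn about the tool's z in degrees. In form: [[[dx, dy, dz, yaw], ...]]. A call has 1 to 12 rows; each row shifts and turns the commanded pose from where the row before left it, along the tool's axes as they then stand; what a row does not reach is not made up. A row lasts 1/8 s, in which the tool goes at most 62.5 mm and 10.7 degrees, less where a joint would pass 70% of its speed; a pose out of reach is approached as far as the arm can. A call with a gripper value outside its range is refused whole. OPENING is the finger opening in mm, from 0 to 85.4, set as the call begins (- or left out, the last holds). The fingers move at their own pace and stop on an object; the grip force is fixed at half the most. Time passes only in rows, so rows that do not move let the fingers close. It gives the time, the measured TCP pose, the force, the opening and the grip force at its end, in the units of the state.
- manip.sense(): the state, without advancing time (a new reading comes with each control period).
- manip.get_image(name): name is "scene" or "top" or "wrist"; returns the picture (384x512x3 uint8, red, green, blue); there is no depth.
- manip.get_calibration(name): a dict with "fx", "fy", "cx", "cy" (pixels), "camera_from_world" (4x4, takes a point from world to camera coordinates). Camera axes: x right, y up, looking along -z (the intrinsics and any distortion apply to the point x, -y, -z); pixel columns grow to the right and rows downward; lengths in m; the calibration is good to about 2 mm. The wrist camera is an equidistant fisheye: a pixel r from the principal point sees the ray r / f radians off the axis. A picture is of the moment at which its call begins: read the wrist's pose just before it. get_calibration takes no time and is no camera call; for the wrist camera it gives the pose at the moment of the call.
- manip.job_done(): hands the job in; it is judged then, once.
Trained networks look in the newest picture that a camera, given by its name, has taken for a name from the list of things; names that differ only in an ending like _2 or _b are one class to them, and where a whole thing is asked for, a point or a joint stands for the part that bears it (a point fixed in the world has none). Each returns a list of dicts, best first, with "confidence" (0 to 1); they miss things now and then, are a little off and sometimes report something else, mostly with a low value. They report only what shows in the picture. A call takes as long as a camera call. They do not tell look-alikes from the thing itself.
- manip.masks_of(query, camera): "pixels" (384x512 bool, what is visible of it).
- manip.tip_of(query, camera): "location" ([x, y, z] in m, in the coordinates of the camera as it stood for that picture, good to about 4 mm: a listed point, or the origin of a listed thing).
The state is a dict: "clock": time; "q": joint angles; "qd": joint speeds; "joint_torque": joint torques, N m; "tcp_pos": TCP position; "eef_rot": TCP orientation; "ft_force": force on the tool from outside, world axes, zero at the start; "ft_torque": the same for the moment, N m; "finger_gap": finger opening in m; "grasp_force": force on a finger pad.
Only numpy, scipy, OpenCV 4.12 (cv2) and the standard library are available. Lean on these libraries where they do the work, as an engineer would, in place of code of your own. Each camera call takes 0.05 s, during which the arm holds its last target. There are 200 camera calls.

### The job

Turn the tasting carousel by pushing with the fingers at its rim (the upright pegs are there for that), gently, either way round, until the small round wheel of cheese faces front: squarely behind the white card on the ledge. Do not touch the things standing on the disc, nothing is to be picked up, and everything else on the counter stays where it is. Leave the carousel standing still.

Things in the scene. Friction and masses are not known exactly. Their poses are not given: they have to be found in the camera images.
- carousel: fixed steel base of the tasting carousel, dia 200 mm. Origin on the counter, on the turning axis, z up; +x is the FRONT (customers' side, away from the robot, up to 30 degrees either way). Along +x a dark wooden ledge, 70 mm wide, 12 mm high, sticks out below the disc to 225 mm from the axis; on it, 215 mm out, stands a blank white card 60 mm wide, top 53 mm up
- disc (a joint): turn of the carousel's wooden disc on its base, rad, counterclockwise from above positive, free both ways for over a turn, light friction, stays where left. Disc: dia 310 mm, 18 mm thick, top 48 mm above the counter, with six upright pegs around its rim. Peg k (0 to 5) stands at the angle (joint value + k x 60 degrees) from the base's +x axis, counterclockwise from above
- peg0 (a point): middle of the top of peg number 0. The six pegs are alike: round, dark wood, dia 18 mm, 45 mm tall, tops 93 mm above the counter, 140 mm from the turning axis, 60 degrees apart
- ledge (a point): point on the top of the ledge, 190 mm from the turning axis straight to the front, in line with the middle of the card
- wheel_center (a point): centre (half-way up) of the small round wheel of cheese, a plain yellow drum of dia 70 mm and 40 mm high, the widest of the four things on the disc. It stands loose on the disc about 58 to 85 mm from the axis, in any of four places.
- block_center (a point): centre of an upright rectangular piece of cheese, 46 x 40 x 50 mm high. It stands loose on the disc about 58 to 85 mm from the axis, in any of four places.
- jar_center (a point): centre of an amber glass jar with a steel lid, dia 50 mm, 54 mm high. It stands loose on the disc about 58 to 85 mm from the axis, in any of four places.
- ramekin_center (a point): centre, 21 mm above the disc, of an open white ramekin, dia 54 mm, 42 mm high. It stands loose on the disc about 58 to 85 mm from the axis, in any of four places.
- tub: clear tub of cheese cubes, 270 x 170 x 85 mm, on the counter to the left; origin under its middle. A bystander
- loaf: bar of cheese 130 x 70 x 65 mm on the white cutting board (320 x 220 x 15 mm) to the right; origin under its middle. A bystander
- knife: cheese knife lying flat on the cutting board beside the bar of cheese, 300 mm long, 16 mm high; origin between handle and blade. A bystander
- milkcan: steel milk can, dia 104 mm, 195 mm high, at the far right; origin under its middle. A bystander
- bowl: white bowl, dia 110 mm, 45 mm high, at the near left; origin under its middle. A bystander
Not all that is in view belongs to the job. Of the things like the part that bears wheel_center, leave any that is blue or turquoise; of the rest the smaller one is meant.

How it is judged:
On the way:
1. the fingers push the carousel's disc (contact force between the fingers and disc above 0.3 N), for 0.02 s.
At the end, for the whole second after the job is handed in: The centre of the cheese wheel is within 16 mm sideways of the base's front line (+x axis) and on its front side, 45 to 105 mm out from the turning axis; the disc is at rest; all four things stand upright on the disc, within 110 mm of the axis (y of wheel_center in the frame of carousel between -0.016 and 0.016 m and x of wheel_center in the frame of carousel between 0.045 and 0.105 m and velocity of joint disc between -0.03 and 0.03 rad/s and angle between each of wheel_center, block_center, jar_center, ramekin_center's own z axis and vertical below 0.15 rad and horizontal distance between each of wheel_center, block_center, jar_center, ramekin_center and carousel below 0.11 m); the robot touches nothing.
It fails at once if the robot touches or presses on one of the four things standing on the disc (contact force between any of the arm, the fingers and wheel above 0.5 N or contact force between any of the arm, the fingers and block above 0.5 N or contact force between any of the arm, the fingers and jar above 0.5 N or contact force between any of the arm, the fingers and ramekin above 0.5 N).
It fails at once if one of the four things on the disc is lifted, tipped, or slid off its place (z of wheel_center in the frame of carousel above 0.08 m or angle between any of wheel_center, block_center, jar_center, ramekin_center's own z axis and vertical above 0.3 rad or horizontal distance between any of wheel_center, block_center, jar_center, ramekin_center and carousel above 0.11 m or z of block_center in the frame of carousel above 0.085 m or z of jar_center in the frame of carousel above 0.087 m or z of ramekin_center in the frame of carousel above 0.081 m).
It fails at once if another thing on the counter is shifted by more than 20 mm (distance of any of tub, loaf, knife, milkcan, bowl from where it was at the start of the episode above 0.02 m).
It fails at once if the disc is flung round (faster than 3 rad/s) (velocity of joint disc above 3 rad/s or velocity of joint disc below -3 rad/s).
It also fails if it takes over 54 s, if anything falls off the work surface, if the arm or the gripper's body presses on something with over 40 N, if the wrist force passes 120 N, or if a joint passes its speed limit or range.

## Working session

There is one attempt and no reset: what is moved stays moved. The work goes in short steps, Python scripts to look and compute and a shell command to move; the robot and the scene stay as the last step left them, time stands still between calls to the robot, and variables do not carry over. Pictures are saved under pics/ and viewed, at most 10 in all, crops included, and the job is handed in when it is done.

```bash
mkdir -p pics; cat > h.py <<'E'
from station import manip
import numpy as np, cv2
def tow(cam,p):
    T=np.linalg.inv(np.array(manip.get_calibration(cam)["camera_from_world"])); return (T@np.r_[p,1])[:3]
def pix(cam,p):
    c=manip.get_calibration(cam); q=(np.array(c["camera_from_world"])@np.r_[p,1])[:3]
    return np.array([c["cx"]+c["fx"]*q[0]/-q[2], c["cy"]+c["fy"]*-q[1]/-q[2]])
def ray(cam,u,v,z):
    c=manip.get_calibration(cam);T=np.linalg.inv(np.array(c["camera_from_world"]))
    d=T[:3,:3]@np.array([(u-c["cx"])/c["fx"],-(v-c["cy"])/c["fy"],-1]);o=T[:3,3]
    return o+d*(z-o[2])/d[2]
def find(n,cam):
    return [(round(r["confidence"],2),tow(cam,r["location"]).round(3).tolist(),pix(cam,tow(cam,r["location"])).round().tolist()) for r in manip.tip_of(n,cam)[:4]]
E
python3 - <<'E'
from h import *
a=manip.get_image("top");b=manip.get_image("scene")
cv2.imwrite("pics/top.png",a[:,:,::-1]);cv2.imwrite("pics/scene.png",b[:,:,::-1])
for n in ["carousel","peg0","ledge","wheel_center","block_center","jar_center","ramekin_center"]:
    for c in ("top","scene"): print(n,c,find(n,c))
s=manip.sense();print(s["clock"],s["tcp_pos"],s["eef_rot"],s["finger_gap"])
E
```

```text
carousel top [(0.77, [0.567, 0.08, 0.001], [214.0, 177.0]), (0.23, [0.63, 0.109, 0.067], [203.0, 154.0])]
carousel scene [(0.93, [0.566, 0.08, 0.004], [298.0, 230.0])]
peg0 top [(0.93, [0.512, -0.049, 0.095], [254.0, 190.0])]
peg0 scene [(0.95, [0.515, -0.05, 0.093], [263.0, 185.0]), (0.6, [0.329, -0.402, 0.018], [194.0, 143.0])]
ledge top [(0.57, [0.752, 0.033, 0.01], [228.0, 121.0]), (0.2, [0.276, 0.357, -0.001], [129.0, 266.0])]
ledge scene [(0.98, [0.748, 0.035, 0.012], [259.0, 273.0])]
wheel_center top [(0.97, [0.539, 0.148, 0.064], [191.0, 183.0]), (0.86, [0.714, -0.213, 0.023], [302.0, 131.0]), (0.65, [0.695, 0.376, 0.024], [123.0, 138.0]), (0.59, [0.365, -0.214, 0.021], [305.0, 236.0])]
wheel_center scene [(0.83, [0.535, 0.15, 0.067], [327.0, 214.0]), (0.8, [0.714, -0.212, 0.025], [183.0, 233.0]), (0.71, [0.365, -0.215, 0.023], [236.0, 160.0]), (0.69, [0.705, 0.37, 0.031], [397.0, 300.0])]
block_center top [(0.75, [0.602, 0.022, 0.071], [231.0, 163.0])]
block_center scene [(0.75, [0.604, 0.019, 0.072], [274.0, 217.0])]
jar_center top [(0.68, [0.511, 0.043, 0.076], [224.0, 191.0])]
jar_center scene [(0.8, [0.509, 0.041, 0.072], [293.0, 197.0])]
ramekin_center top [(0.57, [0.628, 0.111, 0.067], [203.0, 155.0])]
ramekin_center scene [(0.61, [0.633, 0.11, 0.069], [302.0, 236.0]), (0.23, [0.605, 0.02, 0.068], [274.0, 219.0])]
0.8 [0.18457287 0.59713014 0.25030992] [-4.69159263e-01 -3.10635262e+00 -7.18528463e-05] 0.08569130766481195
```

View pics/top.png

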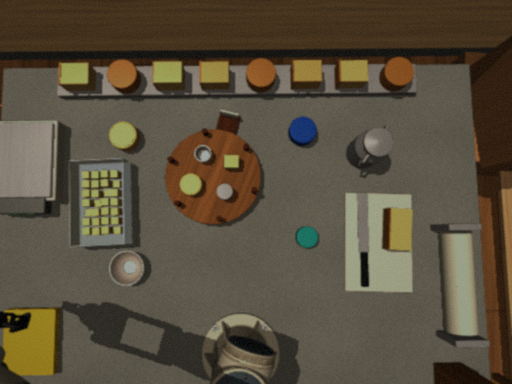

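View pics/scene.png

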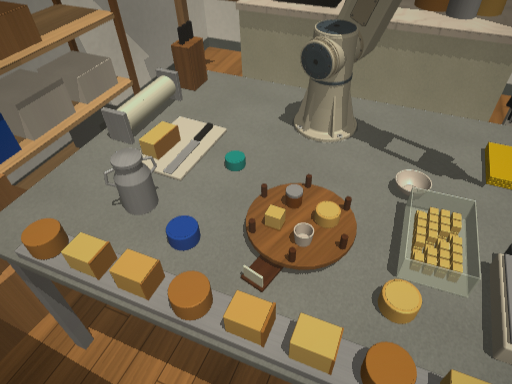

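Candidates for the wheel in the top view are yellow on the disc (191,184), blue (302,131), turquoise (307,237) and a larger yellow one on the counter (123,135). Blue and turquoise are ruled out. Of the two yellow ones, the one on the disc is the smaller, so it is the one meant. I'll confirm that in a crop.

```bash
python3 - <<'E'
from h import *
a=cv2.imread("pics/top.png")[90:260,90:320]
cv2.imwrite("pics/crop.png",cv2.resize(a,None,fx=3.4,fy=3.4,interpolation=cv2.INTER_CUBIC))
for m in manip.masks_of("wheel_center","top")[:4]:
    p=m["pixels"];v,u=np.nonzero(p);print(round(m["confidence"],2),u.mean().round(),v.mean().round(),"area",p.sum())
C=np.array([.567,.08,0])
for k in range(6):
    t=np.radians(-112.6+60*k);print(k,pix("top",C+[.14*np.cos(t),.14*np.sin(t),.093]).round())
E
```

```text
0.86 124.0 136.0 area 711
0.8 190.0 184.0 area 421
0.71 306.0 237.0 area 395
0.7 301.0 130.0 area 619
0 [254. 189.]
1 [247. 145.]
2 [206. 129.]
3 [170. 156.]
4 [176. 200.]
5 [218. 217.]
```

View pics/crop.png

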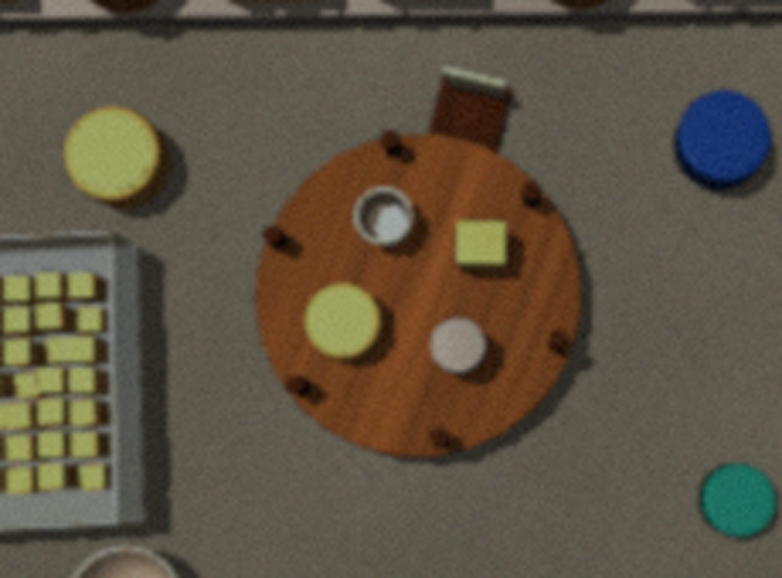

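The crop confirms it. The yellow drum on the disc, at crop (342,320), is clearly smaller than the yellow one on the counter at (112,155). I'll straddle peg 4, to the lower left beside the wheel, with half-open fingers. Then I'll carry it about 128° clockwise.

```bash
python3 -m jog '[[[-40,-30,0,0],[-40,-30,0,0],[-40,-30,0,0],[-40,-30,0,0],[-40,-30,0,0],[-40,-30,0,0],[-40,-30,0,0],[-40,-30,0,0],[-40,-28,0,0],[-39,-28,0,0],[0,0,0,0]]]' 42
python3 -m jog '[[[0,0,15,9],[0,0,15,9],[0,0,15,9],[0,0,15,8],[0,0,0,0],[0,0,0,0]]]'
python3 - <<'E'
from h import *
a=manip.get_image("wrist");b=manip.get_image("scene")
cv2.imwrite("pics/w1.png",np.hstack([a,b])[:,:,::-1][:, :])
im=cv2.resize(np.hstack([a,b]),(800,300));cv2.imwrite("pics/w1.png",im[:,:,::-1])
from scipy.spatial.transform import Rotation as R
s=manip.sense();M=R.from_rotvec(s["eef_rot"]).as_matrix()
print(s["clock"],s["tcp_pos"],np.degrees(np.arctan2(M[1,0],M[0,0])),s["finger_gap"])
for n in ["carousel","peg0","wheel_center"]:
  for c in("wrist","scene"): print(n,c,[(round(r["confidence"],2),tow(c,r["location"]).round(3).tolist()) for r in manip.tip_of(n,c)[:3]])
E
```

```text
clock: 2.22
tcp_pos: [0.48, 0.1943, 0.2504]
eef_rot: [0.475, 3.105, -0.0]
ft_force: [-0.1, 0.6, 0.2]
finger_gap: 0.0418
grasp_force: 0.0
clock: 2.98
tcp_pos: [0.4784, 0.197, 0.1908]
eef_rot: [1.377, 2.824, 0.001]
ft_force: [0.9, -0.6, 0.7]
finger_gap: 0.0418
grasp_force: 0.0
3.075 [0.47863441 0.19688102 0.19100974] 127.94975491359426 0.04203864586981308
carousel wrist [(0.66, [0.565, 0.081, 0.002])]
carousel scene [(0.83, [0.564, 0.081, 0.0])]
peg0 wrist [(0.56, [0.519, -0.051, 0.094])]
peg0 scene [(0.57, [0.514, -0.049, 0.095])]
wheel_center wrist [(0.96, [0.362, -0.216, 0.021]), (0.69, [0.702, 0.371, 0.028])]
wheel_center scene [(0.94, [0.533, 0.146, 0.068]), (0.86, [0.363, -0.212, 0.023]), (0.66, [0.703, 0.37, 0.026])]
```

View pics/w1.png

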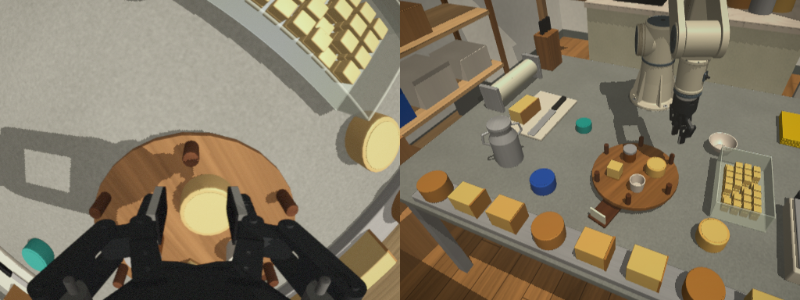

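The wrist view shows peg 4 at about (190,152) in the half-scale picture, laterally between the fingers, with the wheel behind it. I'll check the radial position by projecting the peg.

```bash
cat >> h.py <<'E'
def fpix(p):
    c=manip.get_calibration("wrist"); q=(np.array(c["camera_from_world"])@np.r_[p,1])[:3]
    x,y,z=q[0],-q[1],-q[2]; h=np.hypot(x,y); t=np.arctan2(h,z)
    return np.array([c["cx"]+c["fx"]*t*x/h, c["cy"]+c["fy"]*t*y/h])
E
python3 - <<'E'
from h import *
S=np.array([400/512,300/384])
C=np.array([.566,.08,0]);t=np.radians(127.4);r=np.array([np.cos(t),np.sin(t),0])
print("peg top",fpix(C+.14*r+[0,0,.093])*S,"bottom",fpix(C+.14*r+[0,0,.048])*S,"wheeltop",fpix([.536,.148,.088])*S)
for z in(.06,.048):print("tip below",fpix(np.r_[manip.sense()["tcp_pos"][:2],z])*S)
E
```

```text
peg top [194.41836113 162.15624043] bottom [194.72984369 148.50823848] wheeltop [209.06404849 214.12660656]
tip below [195.74512239 147.06766167]
tip below [195.77536377 144.01615272]
```

```bash
python3 -m jog '[[[0,0,20,0],[0,0,20,0],[0,0,20,0],[0,0,20,0],[0,0,15,0],[0,0,10,0],[0,0,6,0],[0,0,0,0]]]'
python3 -m jog '[[[0,2,0,1],[0,4,0,1.5],[0,5,0,2],[-0.2,6,0,2.4],[-0.2,7,0,2.8],[-0.2,8,0,3.2],[-0.3,9,0,3.5],[-0.3,9,0,3.5],[-0.3,9,0,3.5],[-0.3,9,0,3.5],[-0.3,9,0,3.5],[-0.3,9,0,3.5]]]'
python3 - <<'E'
from h import *
from scipy.spatial.transform import Rotation as R
a=manip.get_image("wrist");b=manip.get_image("top")
im=cv2.resize(np.hstack([a,b]),(800,300));cv2.imwrite("pics/w2.png",im[:,:,::-1])
s=manip.sense();M=R.from_rotvec(s["eef_rot"]).as_matrix();d=s["tcp_pos"][:2]-np.array([.566,.08])
print(s["clock"],s["tcp_pos"],"yaw",np.degrees(np.arctan2(M[1,0],M[0,0])),"polar",np.hypot(*d),np.degrees(np.arctan2(d[1],d[0])),s["ft_force"],s["q"][5])
print(find("wheel_center","top"),find("wheel_center","scene") if manip.get_image("scene") is not None else 0)
E
```

```text
clock: 4.38
tcp_pos: [0.4784, 0.1965, 0.0792]
eef_rot: [-1.381, -2.821, 0.0]
ft_force: [0.5, -0.2, -0.3]
finger_gap: 0.0416
grasp_force: 0.0
clock: 5.88
tcp_pos: [0.5578, 0.2264, 0.0792]
eef_rot: [-2.148, -2.292, 0.001]
ft_force: [-1.7, -1.8, -0.0]
finger_gap: 0.042
grasp_force: 0.7
5.975 [0.55875555 0.22676262 0.07937788] yaw 93.81097846666677 polar 0.1469413072928433 92.82592121438809 [ 0.18296505  0.72834906 -0.69986519] 0.31649493261972117
[(0.92, [0.715, -0.212, 0.023], [301.0, 130.0]), (0.89, [0.367, -0.217, 0.022], [306.0, 236.0]), (0.76, [0.696, 0.377, 0.025], [123.0, 138.0]), (0.68, [0.58, 0.15, 0.068], [190.0, 170.0])] [(0.89, [0.714, -0.211, 0.025], [183.0, 233.0]), (0.85, [0.575, 0.154, 0.071], [325.0, 224.0]), (0.66, [0.367, -0.212, 0.022], [236.0, 161.0]), (0.65, [0.702, 0.371, 0.027], [397.0, 300.0])]
```

View pics/w2.png

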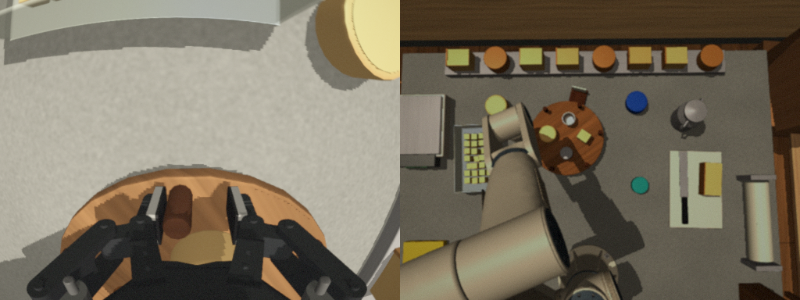

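The peg is held between the fingers at (180,210), and the disc has turned about 32° with everything on it still in place. I'll continue.

```bash
python3 -m jog '[[[-0.2,6,0,2.3],[-0.3,8,0,3.1],[-0.3,9,0,3.5],[-0.3,9,0,3.5],[-0.3,9,0,3.5],[-0.3,9,0,3.5],[-0.3,9,0,3.5],[-0.3,9,0,3.5],[-0.3,9,0,3.5],[-0.3,9,0,3.5],[-0.3,9,0,3.5],[-0.3,9,0,3.5]]]'
python3 -m jog '[[[-0.3,9,0,3.5],[-0.3,9,0,3.5],[-0.3,9,0,3.5],[-0.3,9,0,3.5],[-0.3,9,0,3.5],[-0.3,8,0,3.1],[-0.2,7,0,2.7],[-0.2,6,0,2.3],[-0.1,4,0,1.6],[0,2,0,0.8],[0,0,0,0],[0,0,0,0]]]'
cat > m.py <<'E'
from h import *
from scipy.spatial.transform import Rotation as R
s=manip.sense();M=R.from_rotvec(s["eef_rot"]).as_matrix();C=np.array([.566,.08]);d=s["tcp_pos"][:2]-C
print(s["clock"],s["tcp_pos"],"yaw",np.degrees(np.arctan2(M[1,0],M[0,0])),"polar",np.hypot(*d),np.degrees(np.arctan2(d[1],d[0])),s["ft_force"])
for c in("top","scene"):
  manip.get_image(c)
  L=[np.array(find(n,c)[0][1]) if find(n,c) else None for n in("carousel","ledge","peg0")]
  f=L[1][:2]-C if L[1] is not None else None
  print(c,L, f is not None and np.degrees(np.arctan2(f[1],f[0])))
  for n in ("wheel_center","ramekin_center","jar_center","block_center"):
    for k,p,_ in find(n,c):
      v=np.array(p[:2])-C
      if np.hypot(*v)<.12: print(n,k,p,np.hypot(*v).round(3),np.degrees(np.arctan2(v[1],v[0])).round(1))
E
python3 m.py
```

```text
clock: 7.62
tcp_pos: [0.6553, 0.1973, 0.079]
eef_rot: [-2.807, -1.41, 0.002]
ft_force: [-2.4, -0.6, -0.7]
finger_gap: 0.0421
grasp_force: 0.8
clock: 9.12
tcp_pos: [0.7009, 0.1423, 0.0795]
eef_rot: [3.064, 0.695, 0.001]
ft_force: [-1.7, 0.7, -0.3]
finger_gap: 0.0422
grasp_force: 0.0
9.125 [0.70086468 0.14234219 0.07949469] yaw 25.545808269546708 polar 0.14857668262733856 24.80908730446581 [-1.67655325  0.65139995 -0.31253394]
top [array([0.566, 0.081, 0.   ]), array([0.753, 0.034, 0.011]), array([0.64 , 0.098, 0.067])] -13.819761703945131
wheel_center 0.44 [0.637, 0.098, 0.066] 0.073 14.2
ramekin_center 0.78 [0.578, 0.008, 0.067] 0.073 -80.5
block_center 0.66 [0.496, 0.052, 0.073] 0.075 -158.2
scene [array([0.564, 0.083, 0.001]), array([0.749, 0.032, 0.013]), array([0.449, 0.156, 0.093])] -14.697319279511905
ramekin_center 0.69 [0.579, 0.013, 0.067] 0.068 -79.0
jar_center 0.51 [0.533, 0.142, 0.072] 0.07 118.0
block_center 0.58 [0.495, 0.053, 0.072] 0.076 -159.2
```

```bash
python3 -m jog '[[[-0.3,4,0,1.6],[-0.4,6,0,2.3],[-0.5,8,0,3.1],[-0.5,9,0,3.5],[-0.5,9,0,3.5],[-0.5,9,0,3.5],[-0.5,9,0,3.5],[-0.4,7,0,2.7],[-0.3,5,0,2],[-0.1,3,0,1.2],[0,1,0,0],[0,0,0,0]]]'
python3 m.py; python3 - <<'E'
from h import *
a=manip.get_image("wrist");b=manip.get_image("scene")
cv2.imwrite("pics/w3.png",cv2.resize(np.hstack([a,b]),(800,300))[:,:,::-1])
E
```

```text
clock: 11.72
tcp_pos: [0.7129, 0.0737, 0.0793]
eef_rot: [3.141, -0.037, 0.0]
ft_force: [0.6, 0.4, -0.6]
finger_gap: 0.0421
grasp_force: 0.0
11.725 [0.71287617 0.07374064 0.07928737] yaw -1.3505909771593188 polar 0.14700948777240497 -2.440274816733483 [ 0.62115059  0.44175002 -0.58860557]
top [None, array([0.751, 0.032, 0.009]), None] -14.545202741174345
ramekin_center 0.49 [0.544, 0.012, 0.071] 0.071 -107.9
scene [array([0.562, 0.085, 0.002]), array([0.748, 0.031, 0.014]), array([0.49 , 0.203, 0.095])] -15.068488159492205
wheel_center 0.41 [0.634, 0.066, 0.067] 0.069 -11.6
jar_center 0.61 [0.563, 0.149, 0.071] 0.069 92.5
block_center 0.57 [0.49, 0.089, 0.073] 0.077 173.2
```

View pics/w3.png

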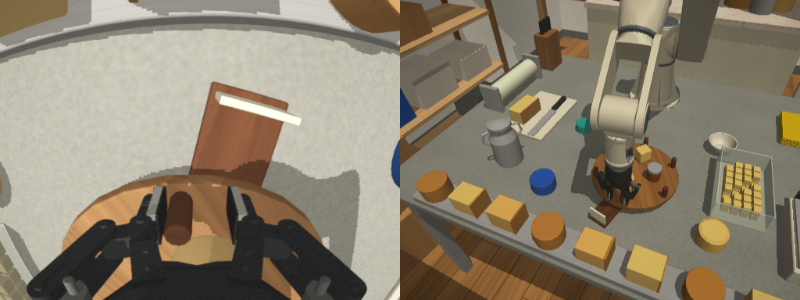

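The wheel is nearly behind the card (about -12° against -14.3°). I'll back the finger off the peg, lift clear, and check.

```bash
python3 -m jog '[[[0,-3,0,0],[0,-3,0,0],[0,0,-15,0],[0,0,-25,0],[0,0,-35,0],[0,0,-40,0],[0,0,-40,0],[0,30,-15,0],[0,50,0,0],[0,50,0,0],[0,50,0,0],[0,0,0,0]]]'
python3 -m jog '[[[0,50,0,0],[0,50,0,0],[0,50,0,0],[0,40,0,0],[0,0,0,0],[0,0,0,0]]]'
python3 m.py; python3 - <<'E'
from h import *
a=manip.get_image("top");b=manip.get_image("scene")
o=np.hstack([cv2.resize(a[90:260,120:310],(400,358)),cv2.resize(b[150:320,200:390],(400,358))])
cv2.imwrite("pics/e.png",o[:,:,::-1])
E
```

```text
clock: 14.32
tcp_pos: [0.7084, -0.1038, 0.2505]
eef_rot: [3.14, -0.044, 0.002]
ft_force: [0.1, 0.6, 0.4]
finger_gap: 0.0411
grasp_force: 0.0
clock: 15.08
tcp_pos: [0.7042, -0.2889, 0.2497]
eef_rot: [-3.141, 0.037, -0.0]
ft_force: [-0.7, 0.7, -0.7]
finger_gap: 0.0423
grasp_force: 0.0
15.075 [ 0.70423352 -0.28889154  0.249706  ] yaw -1.3647214293963752 polar 0.3939409489140117 -69.45768337548374 [-0.67235613  0.74837374 -0.67610271]
top [array([0.562, 0.081, 0.001]), array([0.751, 0.036, 0.011]), array([0.491, 0.199, 0.093])] -13.378540195071508
wheel_center 0.68 [0.634, 0.062, 0.069] 0.07 -14.8
ramekin_center 0.52 [0.546, 0.012, 0.065] 0.071 -106.4
jar_center 0.67 [0.57, 0.152, 0.077] 0.072 86.8
jar_center 0.62 [0.546, 0.009, 0.067] 0.074 -105.7
block_center 0.65 [0.487, 0.088, 0.072] 0.079 174.2
scene [array([0.566, 0.085, 0.002]), array([0.747, 0.034, 0.014]), array([0.494, 0.203, 0.096])] -14.259472648210485
wheel_center 0.67 [0.632, 0.065, 0.069] 0.068 -12.8
ramekin_center 0.71 [0.549, 0.016, 0.07] 0.066 -104.9
jar_center 0.85 [0.562, 0.151, 0.075] 0.071 93.2
block_center 0.63 [0.49, 0.087, 0.071] 0.076 174.7
```

View pics/e.png

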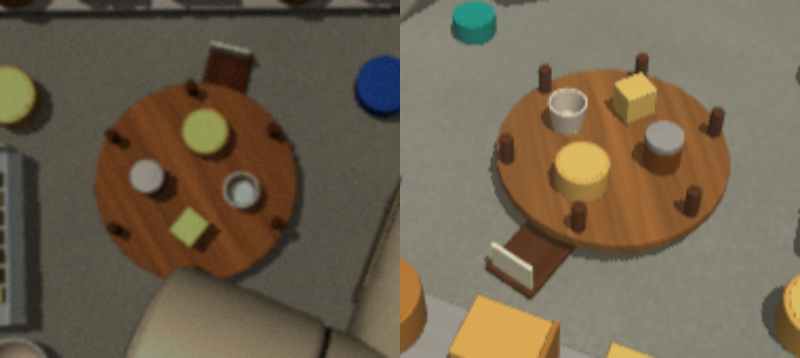

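The wheel (206,131) lies on the line from the axis to the card at (231,48), within a few mm. Everything on the disc is upright and the arm is clear.

```bash
python3 -c "
from station import manip
print(manip.job_done())"
```

```text
the job is handed in; nothing more can be done
None
```

I turned the carousel about 126° clockwise by pushing one peg, so the cheese wheel now sits within a few mm of the front line behind the card. Nothing on the disc was touched, the arm is clear, and I handed the job in at about 15 s; no verdict came back.

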